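# Set out the optic moulds by size beside the bench torch

## Task

Set out the four aluminium optic moulds for the next piece, one standing upright in the middle of each heat-proof tile, in order of size along the row: the smallest on the tile nearest the bench torch, up to the largest on the tile farthest from it. Do not drop a mould or tip one over, and leave the jar of glass rods where it stands.

Things in the scene. Friction and masses are not known exactly. Their poses are not given: they have to be found in the camera images.
- mould_a: The smallest of four optic moulds (plain aluminium cups, open at the top with eight ribs inside, alike but for size): straight round body 32 mm across and 50 mm tall over all, on a foot flange 40 mm across and 8 mm high. Loose, about 90 g; stands upright on the bench top (z = 0) at the start. Origin: centre of its underside; z axis up along the cup.
- mould_b: The second smallest of four optic moulds (plain aluminium cups, open at the top with eight ribs inside, alike but for size): straight round body 42 mm across and 65 mm tall over all, on a foot flange 50 mm across and 8 mm high. Loose, about 150 g; stands upright on the bench top (z = 0) at the start. Origin: centre of its underside; z axis up along the cup.
- mould_c: The second largest of four optic moulds (plain aluminium cups, open at the top with eight ribs inside, alike but for size): straight round body 52 mm across and 80 mm tall over all, on a foot flange 60 mm across and 8 mm high. Loose, about 250 g; stands upright on the bench top (z = 0) at the start. Origin: centre of its underside; z axis up along the cup.
- mould_d: The largest of four optic moulds (plain aluminium cups, open at the top with eight ribs inside, alike but for size): straight round body 62 mm across and 95 mm tall over all, on a foot flange 70 mm across and 8 mm high. Loose, about 380 g; stands upright on the bench top (z = 0) at the start. Origin: centre of its underside; z axis up along the cup.
- tile_1: One of four alike beige heat-proof tiles, 84 x 84 x 12 mm, fixed about 96 mm apart in a row, roughly left to right, on a dark steel plate 420 x 120 x 6 mm. Its number says nothing of its place in the row. Origin: centre of its underside, 6 mm above the bench; its top lies 12 mm above the origin. x and y along its edges, z up.
- tile_2: One of four alike beige heat-proof tiles, 84 x 84 x 12 mm, fixed about 96 mm apart in a row, roughly left to right, on a dark steel plate 420 x 120 x 6 mm. Its number says nothing of its place in the row. Origin: centre of its underside, 6 mm above the bench; its top lies 12 mm above the origin. x and y along its edges, z up.
- tile_3: One of four alike beige heat-proof tiles, 84 x 84 x 12 mm, fixed about 96 mm apart in a row, roughly left to right, on a dark steel plate 420 x 120 x 6 mm. Its number says nothing of its place in the row. Origin: centre of its underside, 6 mm above the bench; its top lies 12 mm above the origin. x and y along its edges, z up.
- tile_4: One of four alike beige heat-proof tiles, 84 x 84 x 12 mm, fixed about 96 mm apart in a row, roughly left to right, on a dark steel plate 420 x 120 x 6 mm. Its number says nothing of its place in the row. Origin: centre of its underside, 6 mm above the bench; its top lies 12 mm above the origin. x and y along its edges, z up.
- torch: The bench torch (brass barrel with a steel coil, on a two-cheek bracket and a 110 x 75 mm steel foot), unlit and bolted to the bench about 200 mm from the last tile at one or the other end of the row; about 150 mm tall at the nozzle. Origin: centre of its foot on the bench; x the way the nozzle points.
- rod_jar: White jar, 74 mm across and 95 mm tall, with glass rods standing in it to 190 mm height; loose, off that end of the row of tiles which is away from the torch. To be left alone. Origin: centre of its underside.
Not all that is in view belongs to the job. Leave any brown or red look-alike of the mould_c alone.

How it is judged:
By the outcome, as a careful person would: the job done as asked, in the order asked, and still so for the second after the job is handed in, with the robot touching nothing.
It also fails if it takes over 115 s, if anything falls off the work surface, if the arm or the gripper's body presses on something with over 40 N, if the wrist force passes 120 N, or if a joint passes its speed limit or range.

## Robot

A 7-joint arm with a two-finger parallel gripper is mounted at the origin on the work surface. World frame = base frame: x ahead of the robot, y to its left, z up, the work surface at z = 0. Lengths are in m, angles in rad, forces in N, time in s.
With the tool pointing down it reaches from about 0.35 to 0.9 m from the base axis. Payload 8.1 kg.
Tool frame: the origin (TCP) lies midway between the tips of the shut fingers; the grasp point (between the pads) lies 19 mm behind it; z points along the fingers, y is the line along which they close (so a half turn about z gives the same grasp; the last joint's range is limited). The gripper opens to 92 mm and grips with 3 to 60 N. Pads are 19 mm wide; open, the fingers measure 130 mm over their backs; the gripper's body (75 mm by 190 mm) begins 47 mm behind the grasp point.
Start: joints at [-1.221, 0.434, 0.025, 1.573, -0.012, 1.134, -0.075], TCP at [0.273, 0.562, 0.227] pointing down, gripper open.
Joint ranges: [-2.62, 2.62], [-0.44, 2.09], [-1.27, 1.32], [0.08, 2.57], [-1.32, 4.46], [0.12, 2], [-2.74, 2.74]. Speed limits (rad/s): [2.22, 2.22, 3.01, 3.01, 3.14, 3.14, 3.14].

## Interface

Orientations are given as a rotation vector (axis times angle).
In Python, from cell import arm gives the robot as it stands.
- The arm moves only by the tool carry_out, never from a script. Its arguments are lists of equal length, an entry for each row: "claw": the finger opening in cm, from 0 to 9.18; "delta_pos": the shift along the tool's x, y, z in cm, a list of three; "angular": the turn, a rotation vector about the tool's x, y, z in rad, a list of three. In form: {"claw": [claw, ...], "delta_pos": [[dx, dy, dz], ...], "angular": [[ax, ay, az], ...]}. A call has 1 to 20 rows; each row shifts and turns the commanded pose from where the row before left it, along the tool's axes as they then stand; what a row does not reach is not made up. A row lasts 1/10 s, in which the tool goes at most 50 mm and 8.59 degrees, less where a joint would pass 70% of its speed; a pose out of reach is approached as far as the arm can. A call with a gripper value outside its range is refused whole. The fingers move at their own pace and stop on an object; "force" is the grip in N (left out, the last holds). Time passes only in rows, so rows that do not move let the fingers close. It gives the time, the measured TCP pose, the force, the opening and the grip force at its end, in the units of the state.
- arm.observe(): the state, without advancing time (a new reading comes with each control period).
- arm.get_image(name): name is "scene" or "top" or "wrist"; returns a dict with "frame" (400x640x3 uint8, red, green, blue), "mtx" (3x3 intrinsics, pixels), "T" (4x4, takes a point from camera to world coordinates). Camera axes: x right, y down, z forward; pixel columns grow to the right and rows downward; lengths in m; the calibration is good to about 2 mm. The wrist camera is an equidistant fisheye: a pixel r from the principal point sees the ray r / f radians off the axis. A picture is of the moment at which its call begins. There is no depth.
- arm.sign_off(): hands the job in; it is judged then, once.
Trained networks look in a picture, given as the dict that the camera call returned (one of the last four; its "shot" number tells which), for a name from the list of things; names that differ only in an ending like _2 or _b are one class to them, and where a whole thing is asked for, a point or a joint stands for the part that bears it (a point fixed in the world has none). Each returns a list of dicts, best first, with "conf" (0 to 1); they miss things now and then, are a little off and sometimes report something else, mostly with a low value. They report only what shows in the picture. A call takes as long as a camera call. They do not tell look-alikes from the thing itself.
- arm.look_for(label, picture): "centre" ([column, row] as shares, 0 to 1, of the picture: columns of its width, rows of its height, amid what is visible of it).
- arm.trace(label, picture): "region" (400x640 bool, what is visible of it) and "centre" ([column, row] as shares, 0 to 1, of the picture: columns of its width, rows of its height, amid what is visible of it).
- arm.place_of(label, picture): "centre" ([column, row] as shares, 0 to 1, of the picture: columns of its width, rows of its height: a listed point, or the origin of a listed thing).
The state is a dict: "clock": time; "joints": joint angles; "dq": joint speeds; "joint_efforts": joint torques, N m; "position": TCP position; "ee_rot": TCP orientation; "force": force on the tool from outside, world axes, zero at the start; "ft_torque": the same for the moment, N m; "width": opening from 0.0 (shut) to 1.0 (fully open); "gripper_force": force on a finger pad.
Only numpy, scipy, OpenCV 4.12 (cv2) and the standard library are available. Lean on these libraries where they do the work, as an engineer would, in place of code of your own. Each camera call takes 0.05 s, during which the arm holds its last target. There are 200 camera calls.

## Working session

There is one attempt and no reset: what is moved stays moved. The work goes in short steps, Python scripts to look and compute and a tool call to move; the robot and the scene stay as the last step left them, time stands still between calls to the robot, and variables do not carry over. Pictures are saved under pics/ and viewed, at most 14 in all, crops included, and the job is handed in when it is done.

Besides the shell and the picture viewer there is one more tool, called after "Emit:" in YAML: its name, and indented under it one key for each argument. carry_out: Moves the arm, as the interface text tells. Its arguments: {"type":"object","properties":{"claw":{"type":"array","items":{"type":"number"}},"delta_pos":{"type":"array","items":{"type":"array","items":{"type":"number"}}},"angular":{"type":"array","items":{"type":"array","items":{"type":"number"}}},"force":{"type":"number"}},"required":["claw","delta_pos","angular"]}

```bash
ls; mkdir -p pics; python3 - <<'E'
from cell import arm
import cv2
for n in ("scene","top"):
    p=arm.get_image(n); cv2.imwrite(f"pics/{n}0.png",p["frame"][:,:,::-1]); print(n,p["mtx"].tolist(),p["T"].round(3).tolist())
    for l in ("mould_a","tile_1","torch","rod_jar"):
        print(l,[( [round(c,3) for c in d["centre"]],round(d["conf"],2)) for d in arm.place_of(l,p)])
print(arm.observe())
E
```

```text
pics
scene [[431.5528240894443, 0.0, 316.410135593819], [0.0, 431.5528240894443, 195.4219007941464], [0.0, 0.0, 1.0]] [[0.161, 0.747, -0.645, 1.166], [0.987, -0.112, 0.117, -0.098], [0.016, -0.655, -0.755, 0.784], [0.0, 0.0, 0.0, 1.0]]
mould_a [([0.51, 0.427], 0.96), ([0.301, 0.374], 0.85), ([0.434, 0.439], 0.73), ([0.343, 0.482], 0.71), ([0.357, 0.404], 0.58), ([0.618, 0.422], 0.56)]
tile_1 [([0.391, 0.609], 0.77), ([0.465, 0.596], 0.73), ([0.6, 0.583], 0.62), ([0.536, 0.586], 0.6)]
torch [([0.26, 0.728], 0.59)]
rod_jar [([0.733, 0.603], 0.75)]
top [[497.2521351727326, 0.0, 318.5507177471561], [0.0, 497.2521351727326, 199.35783327009867], [0.0, 0.0, 1.0]] [[-0.01, -0.996, 0.091, 0.389], [-1.0, 0.012, 0.025, 0.0], [-0.026, -0.091, -0.996, 1.396], [0.0, 0.0, 0.0, 1.0]]
mould_a [([0.554, 0.58], 0.89), ([0.667, 0.695], 0.85), ([0.622, 0.639], 0.72), ([0.391, 0.556], 0.7), ([0.489, 0.582], 0.7), ([0.634, 0.552], 0.53)]
tile_1 [([0.481, 0.406], 0.76), ([0.434, 0.395], 0.75), ([0.593, 0.399], 0.7), ([0.533, 0.409], 0.7), ([0.391, 0.564], 0.68)]
torch [([0.698, 0.332], 0.95)]
rod_jar [([0.331, 0.362], 0.63)]
{'clock': 0.5, 'joints': array([-1.22059598,  0.43449987,  0.02500891,  1.57321839, -0.01160951,
        1.13402418, -0.07511597]), 'dq': array([-0.00032412, -0.00294489, -0.00118514, -0.00030348,  0.00023262,
       -0.00198339, -0.00038548]), 'joint_efforts': array([-1.11063109e-03, -6.67138624e+01,  9.82607044e-01, -3.14573014e+01,
       -6.07728004e-02,  3.38136416e-02, -1.06352218e-05]), 'position': array([0.27345313, 0.56199752, 0.22673489]), 'ee_rot': array([ 7.05368273e-01,  3.06137543e+00, -8.71054805e-06]), 'force': array([-0.15168348, -0.37936627,  0.61368045]), 'ft_torque': array([-0.04337895,  0.00960497,  0.05346501]), 'gripper_force': 0.0, 'width': 1.0014078490987834}
```

View pics/scene0.png

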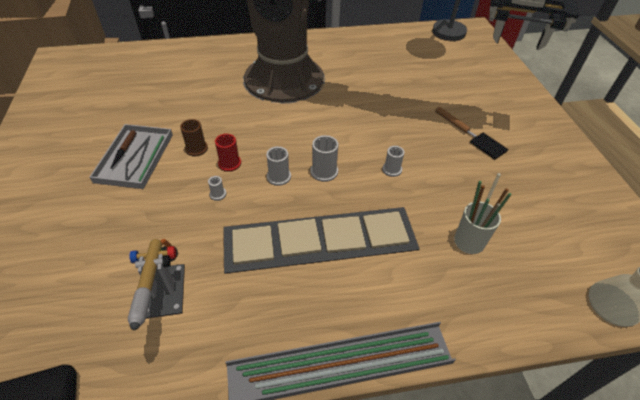

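View pics/top0.png

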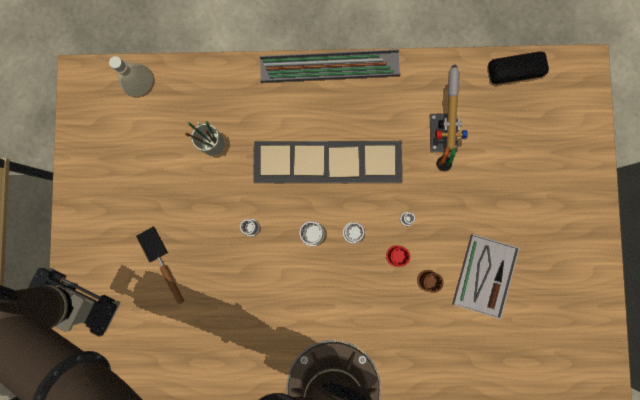

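The top view shows the moulds at about (408,218) for a, (250,227), (354,232) and (312,233). The torch is on the right, so the right-hand tile at (380,160) is nearest to it. The brown and red look-alikes are at (430,281) and (398,256).

```bash
cat > h.py <<'E'
import numpy as np, cv2
from scipy.optimize import least_squares
from cell import arm
def proj(p,P):
    P=np.atleast_2d(P); T=p["T"]; c=(P-T[:3,3])@T[:3,:3]; K=p["mtx"]
    return c[:,:2]/c[:,2:]*[K[0,0],K[1,1]]+K[:2,2]
def ray(p,uv):
    K=p["mtx"]; d=np.c_[(np.atleast_2d(uv)-K[:2,2])/[K[0,0],K[1,1]],np.ones(len(np.atleast_2d(uv)))]
    return p["T"][:3,3],d@p["T"][:3,:3].T
def onz(p,uv,z):
    o,d=ray(p,uv); return (o+d*((z-o[2])/d[:,2])[:,None])
def tri(p,u,q,v):
    (o1,d1),(o2,d2)=ray(p,u),ray(q,v); d1,d2=d1[0],d2[0]
    s=np.linalg.lstsq(np.c_[d1,-d2],o2-o1,rcond=None)[0]
    a,b=o1+s[0]*d1,o2+s[1]*d2; return (a+b)/2,np.linalg.norm(a-b)
E
python3 - <<'E'
from h import *
np.set_printoptions(precision=4,suppress=True)
S=arm.get_image("scene");T=arm.get_image("top")
W=np.array([640,400])
def best(l,p):return [np.array(d["centre"])*W for d in arm.place_of(l,p)]
for l in ("mould_a","torch","rod_jar"):
    b=best(l,T)
    for u in best(l,S):
        c=[(tri(S,u,T,v),v) for v in b]; 
        (P,e),v=min(c,key=lambda t:t[0][1]+abs(t[0][0][2]))
        print(l,u.round(),v.round(),P,round(e,4))
# tiles by colour, triangulated by corner centre
def tiles(p):
    f=cv2.cvtColor(p["frame"],cv2.COLOR_RGB2HSV)
    m=((f[...,2]>175)&(f[...,1]<100)&(f[...,1]>35)).astype(np.uint8)
    R=[]
    cs,_=cv2.findContours(cv2.morphologyEx(m,cv2.MORPH_OPEN,np.ones((3,3))),cv2.RETR_EXTERNAL,cv2.CHAIN_APPROX_NONE)
    for c in cs:
        if 500<cv2.contourArea(c)<3000:
            M=cv2.moments(c);R.append((M["m10"]/M["m00"],M["m01"]/M["m00"],cv2.contourArea(c)))
    return np.array(R)
a,b=tiles(S),tiles(T);print(a,b)
if len(a)==len(b)==4:
    a=a[a[:,0].argsort()];b=b[(-b[:,0]).argsort()]
    for u,v in zip(a,b): print(tri(S,u[:2],T,v[:2]),onz(T,v[:2],.018),onz(S,u[:2],.018))
for p in(S,T):
  for d in arm.trace("mould_a",p):
    r=d["region"];ys,xs=np.nonzero(r);print(p is S,round(d["conf"],2),r.sum(),xs.min(),xs.max(),ys.min(),ys.max())
E
```

```text
mould_a [228. 162.] [393. 257.] [ 0.3535 -0.1761  0.0024] 0.0118
mould_a [277. 177.] [355. 234.] [ 0.4172 -0.0649 -0.0058] 0.0027
mould_a [219. 195.] [408. 219.] [ 0.4598 -0.2103  0.0004] 0.0052
mould_a [394. 170.] [251. 225.] [0.4469 0.2283 0.0054] 0.0054
mould_a [327. 170.] [313. 233.] [0.422  0.0576 0.0058] 0.0112
mould_a [194. 147.] [425. 282.] [ 0.2853 -0.2623  0.0042] 0.0107
torch [165. 292.] [443. 134.] [ 0.6996 -0.32   -0.0063] 0.0007
torch [251. 246.] [443. 134.] [ 0.682  -0.2111  0.1234] 0.1567
rod_jar [468. 239.] [212. 146.] [0.6734 0.3387 0.0002] 0.0027
[[ 252.0692  243.585  1024.    ]
 [ 298.6291  236.4101  981.5   ]
 [ 343.0983  232.9551  946.5   ]
 [ 385.6036  228.3901  895.5   ]] [[343.4856 161.5004 765.    ]
 [379.991  159.5087 755.5   ]
 [308.9452 159.8942 778.5   ]
 [274.9081 159.6457 762.    ]]
(array([ 0.6249, -0.1376,  0.0166]), np.float64(0.00039282002255812084)) [[ 0.6247 -0.1377  0.018 ]] [[ 0.6259 -0.1374  0.018 ]]
(array([ 0.6208, -0.0361,  0.0159]), np.float64(0.0005465512353544376)) [[ 0.6205 -0.0357  0.018 ]] [[ 0.6222 -0.0365  0.018 ]]
(array([0.6267, 0.0611, 0.0166]), np.float64(0.00020515711954162977)) [[0.6264 0.061  0.018 ]] [[0.6277 0.0609 0.018 ]]
(array([0.6287, 0.1569, 0.0167]), np.float64(0.00014837228030438219)) [[0.6285 0.1567 0.018 ]] [[0.6296 0.1565 0.018 ]]
True 0.98 490 383 403 146 176
True 0.82 338 207 225 176 200
True 0.78 763 215 240 133 171
True 0.7 734 267 290 147 185
True 0.56 1100 311 337 136 181
False 0.94 520 298 325 221 245
False 0.88 473 417 442 269 292
False 0.77 285 240 259 219 236
False 0.48 182 400 415 212 225
```

Emit:
carry_out:
  claw: [9.1, 9.1, 9.1, 9.1, 9.1, 9.1, 9.1, 9.1, 9.1, 9.1, 9.1, 9.1, 9.1, 9.1, 9.1, 9.1, 9.1, 9.1, 9.1, 9.1]
  delta_pos:
    - [0, 0, -0.3]
    - [0, 0, -0.3]
    - [0, 0, -0.3]
    - [0, 0, -0.3]
    - [0, 0, -0.3]
    - [0, 0, -0.3]
    - [0, 0, -0.3]
    - [0, 0, -0.3]
    - [-3.4, 1.3, 0]
    - [-3.4, 1.3, 0]
    - [-3.4, 1.3, 0]
    - [-3.4, 1.3, 0]
    - [-3.4, 1.3, 0]
    - [-3.4, 1.3, 0]
    - [-3.4, 1.3, 0]
    - [-3.4, 1.3, 0]
    - [-3.4, 1.3, 0]
    - [-3.4, 1.3, 0]
    - [-3.4, 1.3, 0]
    - [0, 0, 0]
  angular:
    - [0, 0, 0.1397]
    - [0, 0, 0.1397]
    - [0, 0, 0.1397]
    - [0, 0, 0.1397]
    - [0, 0, 0.1397]
    - [0, 0, 0.1397]
    - [0, 0, 0.1397]
    - [0, 0, 0.1397]
    - [0, 0, 0]
    - [0, 0, 0]
    - [0, 0, 0]
    - [0, 0, 0]
    - [0, 0, 0]
    - [0, 0, 0]
    - [0, 0, 0]
    - [0, 0, 0]
    - [0, 0, 0]
    - [0, 0, 0]
    - [0, 0, 0]
    - [0, 0, 0]
  force: 25

```text
clock: 3.0
position: [0.4182, 0.1832, 0.2512]
ee_rot: [2.228, 2.213, 0.001]
force: [0.1, 0.4, -0.3]
width: 0.99
gripper_force: 0.0
```

```bash
python3 - <<'E'
from h import *
import pickle
p=arm.get_image("wrist"); cv2.imwrite("pics/w0.png",p["frame"][:,:,::-1])
print(p["mtx"].round(1).tolist(),p["T"].round(3).tolist())
for d in arm.trace("mould_a",p): print(np.array(d["centre"])*[640,400],d["conf"],d["region"].sum())
for d in arm.place_of("mould_a",p): print(np.array(d["centre"])*[640,400],d["conf"])
pickle.dump(p,open("w0.pkl","wb"))
E
```

```text
[[309.7, 0.0, 319.6], [0.0, 309.7, 198.3], [0.0, 0.0, 1.0]] [[1.0, -0.007, 0.0, 0.419], [-0.007, -0.965, -0.26, 0.254], [0.002, 0.26, -0.966, 0.408], [0.0, 0.0, 0.0, 1.0]]
[322.304 284.52 ] 0.7 2035
[335.168 136.6  ] 0.69 1239
[333.12 135.08] 0.91
[322.816 255.4  ] 0.79
[321.92 318.8 ] 0.51
```

View pics/w0.png

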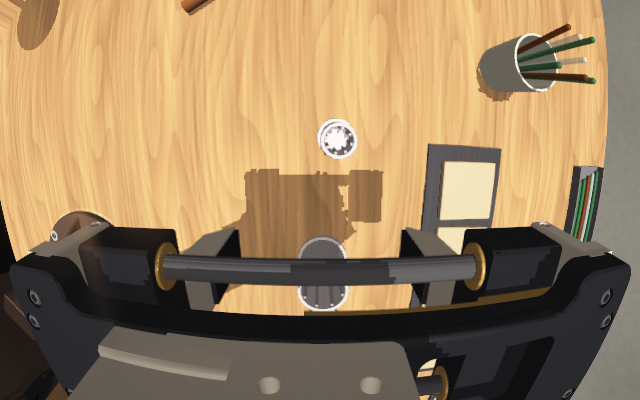

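The wrist view shows mould b clear at (337,139). Mould d is partly hidden behind the fingers at (322,275). The jar is at (520,65).

```bash
cat >> h.py <<'E'
def projf(p,P):
    T=p["T"]; c=(np.atleast_2d(P)-T[:3,3])@T[:3,:3]; r=np.linalg.norm(c[:,:2],axis=1)
    return c[:,:2]/r[:,None]*(np.arctan2(r,c[:,2])*p["mtx"][0,0])[:,None]+p["mtx"][:2,2]
def cup(x,y,Rf,h,z0=0):
    t=np.linspace(0,2*np.pi,90); o=[]
    for R,z in((Rf,0),(Rf,.008),(Rf-.004,h)): o.append(np.c_[x+R*np.cos(t),y+R*np.sin(t),z0+z+0*t])
    return np.vstack(o)
def box(q): return np.array([q[:,0].min(),q[:,0].max(),q[:,1].min(),q[:,1].max()])
def fit(obs,x0,Rf,h,free=True,z0=0):
    """obs: list of (picture,is_wrist,bbox)"""
    def f(v):
        R,H=(v[2],v[3]) if free else (Rf,h)
        return np.concatenate([box((projf if w else proj)(p,cup(v[0],v[1],R,H,z0)))-b for p,w,b in obs])
    s=least_squares(f,list(x0)+([Rf,h] if free else [])); return s.x,np.abs(s.fun).max()
def rbox(r):
    n,l,st,_=cv2.connectedComponentsWithStats(r.astype(np.uint8)); k=1+st[1:,4].argmax(); x,y,w,h=st[k,:4]
    return np.array([x-.5,x+w-.5,y-.5,y+h-.5])
E
python3 - <<'E'
from h import *
import pickle
np.set_printoptions(precision=4,suppress=True)
S=arm.get_image("scene");T=arm.get_image("top");w=arm.get_image("wrist")
e=np.array([-.5,.5,-.5,.5])
B=dict(b=([383,403,146,176],[240,259,219,236]),a=([207,225,176,200],[400,415,212,225]),c=([267,290,147,185],None),d=([311,337,136,181],[298,325,221,245]))
dim=dict(a=(.02,.05),b=(.025,.065),c=(.03,.08),d=(.035,.095)); x0=dict(a=(.46,-.21),b=(.447,.228),c=(.417,-.065),d=(.422,.058))
wb=[rbox(d["region"]) for d in arm.trace("mould_a",w)]; wb=[b for b in wb if b[3]<200]; print(wb)
for m in "abcd":
    obs=[(S,0,B[m][0]+e)]
    if B[m][1]: obs.append((T,0,B[m][1]+e))
    if m=="b": obs+=[(w,1,q) for q in wb]
    print(m,fit(obs,x0[m],*dim[m]),fit(obs,x0[m],*dim[m],free=False),[fit([o],x0[m],*dim[m],free=False)[0] for o in obs])
E
```

```text
[array([318.5, 359.5, 123.5, 164.5])]
a (array([ 0.4591, -0.2113,  0.0196,  0.0508]), np.float64(0.5072395136343175)) (array([ 0.4589, -0.2114]), np.float64(0.5744302014144012)) [array([ 0.4579, -0.212 ]), array([ 0.4596, -0.2105])]
b (array([0.4398, 0.2271, 0.0245, 0.0648]), np.float64(0.6054050223085596)) (array([0.4397, 0.2271]), np.float64(0.8549478395583492)) [array([0.439, 0.227]), array([0.4392, 0.2267]), array([0.4399, 0.2272])]
c (array([ 0.422 , -0.0594,  0.029 ,  0.0793]), np.float64(5.684341886080802e-14)) (array([ 0.4223, -0.0593]), np.float64(0.42000566143985907)) [array([ 0.4223, -0.0593])]
d (array([0.4212, 0.055 , 0.0352, 0.0938]), np.float64(1.1573894583212336)) (array([0.4215, 0.0549]), np.float64(1.211340916031645)) [array([0.4209, 0.0547]), array([0.4219, 0.0552])]
```

Emit:
carry_out:
  claw: [9.1, 9.1, 9.1, 9.1, 9.1, 9.1, 9.1, 9.1]
  delta_pos:
    - [2.2, 1.1, 0]
    - [2.2, 1.1, 3]
    - [0, 0, 4]
    - [0, 0, 4]
    - [0, 0, 4]
    - [0, 0, 2]
    - [0, 0, 0]
    - [0, 0, 0]
  angular:
    - [0, 0, -0.007]
    - [0, 0, 0]
    - [0, 0, 0]
    - [0, 0, 0]
    - [0, 0, 0]
    - [0, 0, 0]
    - [0, 0, 0]
    - [0, 0, 0]

```text
clock: 4.15
position: [0.4385, 0.2326, 0.081]
ee_rot: [2.213, 2.23, -0.001]
force: [0.5, -0.4, 0.6]
width: 0.988
gripper_force: 0.0
```

Emit:
carry_out:
  claw: [9.1, 9.1, 9.1, 9.1, 9.1, 5, 3, 3, 3, 3]
  delta_pos:
    - [-0.55, 0.15, 0]
    - [0, 0, 1.5]
    - [0, 0, 2]
    - [0, 0, 2]
    - [0, 0, 0]
    - [0, 0, 0]
    - [0, 0, 0]
    - [0, 0, 0]
    - [0, 0, 0]
    - [0, 0, 0]
  angular:
    - [0, 0, 0.007]
    - [0, 0, 0]
    - [0, 0, 0]
    - [0, 0, 0]
    - [0, 0, 0]
    - [0, 0, 0]
    - [0, 0, 0]
    - [0, 0, 0]
    - [0, 0, 0]
    - [0, 0, 0]

```text
clock: 5.15
position: [0.4401, 0.2269, 0.0261]
ee_rot: [2.221, 2.222, 0.001]
force: [-0.1, -0.1, -0.7]
width: 0.603
gripper_force: 0.0
```

Emit:
carry_out:
  claw: [3, 3, 3, 3, 3]
  delta_pos:
    - [0, 0, 0]
    - [0, 0, 0]
    - [0, 0, 0]
    - [0, 0, 0]
    - [0, 0, 0]
  angular:
    - [0, 0, 0]
    - [0, 0, 0]
    - [0, 0, 0]
    - [0, 0, 0]
    - [0, 0, 0]

```text
clock: 5.65
position: [0.44, 0.2267, 0.0258]
ee_rot: [-2.221, -2.222, -0.0]
force: [-0.4, 1.0, 3.6]
width: 0.459
gripper_force: 25.0
```

Emit:
carry_out:
  claw: [3, 3, 3, 3, 3, 3, 3, 3, 3, 3, 3, 3, 3, 3, 3, 3, 3, 3, 3, 3]
  delta_pos:
    - [0, 0, -1]
    - [0, 0, -2.5]
    - [0, 0, -3.5]
    - [0, 0, -2]
    - [-2, 1.4, 0]
    - [-2.2, 1.5, 0]
    - [-2.2, 1.5, 0]
    - [-2.2, 1.5, 0]
    - [-2.2, 1.5, 0]
    - [-2.2, 1.5, 0]
    - [-2.2, 1.5, 0]
    - [-2.2, 1.5, 0]
    - [-2.2, 1.5, 0]
    - [-2.2, 1.5, 0]
    - [-2.2, 1.5, 0]
    - [-2.2, 1.6, 0]
    - [0, 0, 2]
    - [0, 0, 1]
    - [0, 0, 0]
    - [0, 0, 0]
  angular:
    - [0, 0, 0]
    - [0, 0, 0]
    - [0, 0, 0]
    - [0, 0, 0]
    - [0, 0, 0]
    - [0, 0, 0]
    - [0, 0, 0]
    - [0, 0, 0]
    - [0, 0, 0]
    - [0, 0, 0]
    - [0, 0, 0]
    - [0, 0, 0]
    - [0, 0, 0]
    - [0, 0, 0]
    - [0, 0, 0]
    - [0, 0, 0]
    - [0, 0, 0]
    - [0, 0, 0]
    - [0, 0, 0]
    - [0, 0, 0]

```text
clock: 7.65
position: [0.6196, -0.0344, 0.0859]
ee_rot: [-2.219, -2.222, 0.001]
force: [0.2, 0.1, -1.4]
width: 0.459
gripper_force: 25.0
```

```bash
cat >> h.py <<'E'
def onzf(p,uv,z):
    d=np.atleast_2d(uv)-p["mtx"][:2,2]; r=np.linalg.norm(d,axis=1); a=r/p["mtx"][0,0]
    v=np.c_[d/r[:,None]*np.sin(a)[:,None],np.cos(a)]@p["T"][:3,:3].T; o=p["T"][:3,3]
    return o+v*((z-o[2])/v[:,2])[:,None]
def tilesw(p):
    f=cv2.cvtColor(p["frame"],cv2.COLOR_RGB2HSV)
    m=((f[...,2]>150)&(f[...,1]<105)&(f[...,1]>30)).astype(np.uint8)
    cs,_=cv2.findContours(cv2.morphologyEx(m,cv2.MORPH_OPEN,np.ones((3,3))),cv2.RETR_EXTERNAL,cv2.CHAIN_APPROX_NONE)
    for c in cs:
        if cv2.contourArea(c)>400:
            q=onzf(p,c[:,0].astype(float),.018)[:,:2]
            print(cv2.contourArea(c),c[:,0].min(0),c[:,0].max(0),cv2.minAreaRect((q*1000).astype(np.float32)))
E
python3 - <<'E'
from h import *
p=arm.get_image("wrist"); cv2.imwrite("pics/w1.png",p["frame"][:,:,::-1]); tilesw(p)
E
```

```text
570.5 [ 99 347] [225 379] ((430.9355163574219, -221.1891326904297), (16.701332092285156, 175.52377319335938), 89.86347198486328)
5205.0 [265 158] [376 229] ((620.86865234375, -21.222177505493164), (82.7934799194336, 55.24065017700195), 0.6503483653068542)
12458.5 [271  27] [388 141] ((626.620849609375, 61.36229705810547), (83.14732360839844, 83.28606414794922), 87.9682388305664)
404.0 [480  26] [486 122] ((748.939208984375, 78.18705749511719), (5.5661163330078125, 79.79934692382812), 0.8305985331535339)
1485.0 [276   0] [388  15] ((628.945556640625, 120.75849151611328), (82.62378692626953, 13.118589401245117), 1.0887941122055054)
```

View pics/w1.png

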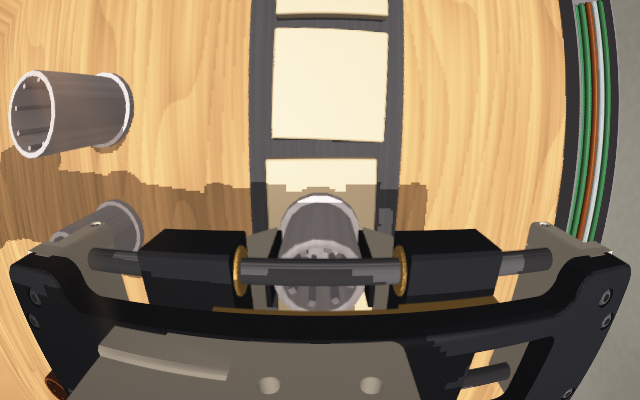

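Emit:
carry_out:
  claw: [3, 3, 3, 3, 3, 3, 3]
  delta_pos:
    - [-0.15, 0.1, 1]
    - [0, 0, 1.5]
    - [0, 0, 1]
    - [0, 0, 0.3]
    - [0, 0, 0.2]
    - [0, 0, 0.1]
    - [0, 0, 0]
  angular:
    - [0, 0, 0]
    - [0, 0, 0]
    - [0, 0, 0]
    - [0, 0, 0]
    - [0, 0, 0]
    - [0, 0, 0]
    - [0, 0, 0]

```text
clock: 8.4
position: [0.6212, -0.0368, 0.0449]
ee_rot: [2.221, 2.221, 0.0]
force: [0.1, -0.8, -1.9]
width: 0.461
gripper_force: 25.0
```

Emit:
carry_out:
  claw: [3, 3, 6.5, 6.5, 6.5, 6.5, 6.5]
  delta_pos:
    - [0.05, 0, 0.1]
    - [0, 0, 0.05]
    - [0, 0, 0]
    - [0, 0, 0]
    - [0, 0, 0]
    - [0, 0, 0]
    - [0, 0, 0]
  angular:
    - [0, 0, 0]
    - [0, 0, 0]
    - [0, 0, 0]
    - [0, 0, 0]
    - [0, 0, 0]
    - [0, 0, 0]
    - [0, 0, 0]

```text
clock: 9.1
position: [0.6211, -0.0362, 0.0432]
ee_rot: [2.221, 2.222, 0.0]
force: [-0.3, -0.2, 0.9]
width: 0.705
gripper_force: 0.0
```

Emit:
carry_out:
  claw: [6.5, 6.5, 6.5, 9.1, 9.1, 9.1, 9.1, 9.1, 9.1, 9.1, 9.1, 9.1, 9.1]
  delta_pos:
    - [0, 0, -2]
    - [0, 0, -4]
    - [0, 0, -4]
    - [0, 0, -1]
    - [1.3, -2.8, 0]
    - [1.3, -2.9, 0]
    - [1.3, -2.9, 0]
    - [1.3, -2.9, 0]
    - [1.3, -2.9, 0]
    - [1.3, -2.8, 0]
    - [1.3, -2.8, 0]
    - [0, 0, 0]
    - [0, 0, 0]
  angular:
    - [0, 0, 0]
    - [0, 0, 0]
    - [0, 0, 0]
    - [0, 0, 0]
    - [0, 0, 0]
    - [0, 0, 0]
    - [0, 0, 0]
    - [0, 0, 0]
    - [0, 0, 0]
    - [0, 0, 0]
    - [0, 0, 0]
    - [0, 0, 0]
    - [0, 0, 0]

```text
clock: 10.4
position: [0.421, 0.055, 0.1533]
ee_rot: [2.22, 2.223, 0.001]
force: [-0.6, 0.0, 0.1]
width: 0.993
gripper_force: 0.0
```

```bash
python3 - <<'E'
from h import *
p=arm.get_image("wrist")
tilesw(p)
for d in arm.trace("mould_a",p): print(rbox(d["region"]),d["conf"],d["region"].sum())
q=arm.get_image("scene"); t=arm.get_image("top")
for x in (q,t):
  for d in arm.trace("mould_a",x): print(rbox(d["region"]),d["conf"])
cv2.imwrite("pics/s1.png",q["frame"][:,:,::-1])
E
```

```text
509.0 [ 99 349] [225 379] ((176.2320556640625, -210.83140563964844), (16.734220504760742, 227.10977172851562), 89.8283462524414)
4226.5 [469 145] [537 221] ((625.707275390625, 62.14128112792969), (83.47457122802734, 83.74427032470703), 88.12165832519531)
4422.5 [480  56] [541 139] ((627.6644287109375, 157.27218627929688), (83.3222885131836, 83.6309585571289), 89.98057556152344)
[294.5 346.5 285.5 315.5] 0.9 1295
[278.5 360.5 152.5 251.5] 0.72 6436
[207.5 226.5 175.5 200.5] 0.9
[309.5 337.5 135.5 181.5] 0.85
[266.5 290.5 146.5 185.5] 0.69
[179.5 208.5 117.5 156.5] 0.69
[287.5 310.5 208.5 245.5] 0.58
[214.5 241.5 132.5 171.5] 0.56
[384.5 410.5 243.5 267.5] 0.84
[333.5 352.5 149.5 170.5] 0.74
[415.5 444.5 269.5 293.5] 0.69
[399.5 414.5 211.5 225.5] 0.67
[342.5 364.5 220.5 243.5] 0.67
[186.5 224.5 121.5 155.5] 0.18
```

View pics/s1.png

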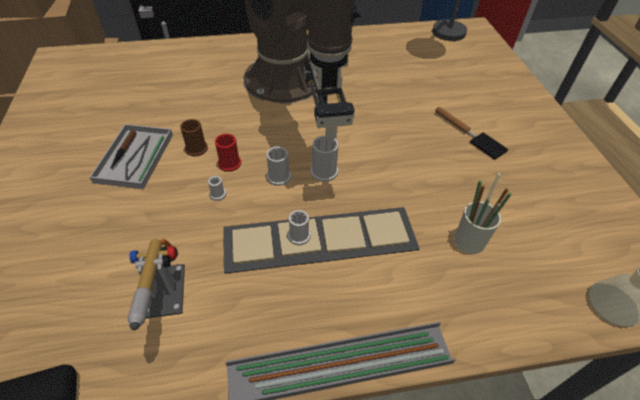

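The picture shows mould b upright on the second tile at (299,227). The gripper is over mould d at (325,158).

Emit:
carry_out:
  claw: [9.1, 9.1, 9.1, 9.1, 9.1, 9.1, 4, 4, 4, 4, 4, 4, 4, 4, 4]
  delta_pos:
    - [0, 0, 2]
    - [0, 0, 2.2]
    - [0, 0, 2.5]
    - [0, 0, 2.5]
    - [0, 0, 1.5]
    - [0, 0, 0]
    - [0, 0, 0]
    - [0, 0, 0]
    - [0, 0, 0]
    - [0, 0, 0]
    - [0, 0, 0]
    - [0, 0, 0]
    - [0, 0, 0]
    - [0, 0, 0]
    - [0, 0, 0]
  angular:
    - [0, 0, 0]
    - [0, 0, 0]
    - [0, 0, 0]
    - [0, 0, 0]
    - [0, 0, 0]
    - [0, 0, 0]
    - [0, 0, 0]
    - [0, 0, 0]
    - [0, 0, 0]
    - [0, 0, 0]
    - [0, 0, 0]
    - [0, 0, 0]
    - [0, 0, 0]
    - [0, 0, 0]
    - [0, 0, 0]
  force: 35

```text
clock: 12.2
position: [0.4213, 0.0549, 0.0468]
ee_rot: [2.221, 2.222, 0.002]
force: [-1.8, -0.2, 7.3]
width: 0.674
gripper_force: 35.0
```

Emit:
carry_out:
  claw: [4, 4, 4, 4, 4, 4, 4, 4, 4, 4, 4, 4, 4, 4, 4, 4, 4, 4, 4]
  delta_pos:
    - [0, 0, -1]
    - [0, 0, -2]
    - [0, 0, -2]
    - [0, 0, -2]
    - [1, 2, 0]
    - [1, 2, 0]
    - [1, 2, 0]
    - [1.1, 2.1, 0]
    - [1.1, 2.1, 0]
    - [1, 2.1, 0]
    - [1, 2.1, 0]
    - [1, 2.1, 0]
    - [1, 2.1, 0]
    - [1, 2.1, 0]
    - [0, 0, 1.5]
    - [0, 0, 1.5]
    - [0, 0, 1]
    - [0, 0, 0.5]
    - [0, 0, 0]
  angular:
    - [0, 0, 0]
    - [0, 0, 0]
    - [0, 0, 0]
    - [0, 0, 0]
    - [0, 0, 0]
    - [0, 0, 0]
    - [0, 0, 0]
    - [0, 0, 0]
    - [0, 0, 0]
    - [0, 0, 0]
    - [0, 0, 0]
    - [0, 0, 0]
    - [0, 0, 0]
    - [0, 0, 0]
    - [0, 0, 0]
    - [0, 0, 0]
    - [0, 0, 0]
    - [0, 0, 0]
    - [0, 0, 0]

```text
clock: 14.1
position: [0.6269, 0.1562, 0.0703]
ee_rot: [-2.221, -2.221, 0.003]
force: [-0.8, -0.4, -4.6]
width: 0.671
gripper_force: 35.0
```

Emit:
carry_out:
  claw: [4, 4, 4, 4, 4]
  delta_pos:
    - [0.08, 0.15, 0]
    - [0, 0, 0.25]
    - [0, 0, 0.15]
    - [0, 0, 0.1]
    - [0, 0, 0]
  angular:
    - [0, 0, 0]
    - [0, 0, 0]
    - [0, 0, 0]
    - [0, 0, 0]
    - [0, 0, 0]

```text
clock: 14.6
position: [0.6294, 0.1575, 0.0662]
ee_rot: [-2.221, -2.222, 0.0]
force: [0.3, -0.8, -4.4]
width: 0.675
gripper_force: 35.0
```

Emit:
carry_out:
  claw: [4, 4, 4, 8.2, 8.2, 8.2, 8.2, 8.2]
  delta_pos:
    - [-0.03, -0.08, 0]
    - [0, 0, 0.1]
    - [0, 0, 0.06]
    - [0, 0, 0]
    - [0, 0, 0]
    - [0, 0, 0]
    - [0, 0, 0]
    - [0, 0, 0]
  angular:
    - [0, 0, 0]
    - [0, 0, 0]
    - [0, 0, 0]
    - [0, 0, 0]
    - [0, 0, 0]
    - [0, 0, 0]
    - [0, 0, 0]
    - [0, 0, 0]

```text
clock: 15.4
position: [0.6288, 0.1573, 0.0647]
ee_rot: [2.221, 2.222, 0.0]
force: [-0.2, 0.0, 0.6]
width: 0.894
gripper_force: 0.0
```

```bash
python3 - <<'E'
from h import *
np.set_printoptions(precision=4,suppress=True)
S=arm.get_image("scene");T=arm.get_image("top")
for nm,x0,R,h in(("c",(.422,-.059),.03,.08),("a",(.459,-.211),.02,.05)):
    obs=[]
    for p in(S,T):
        t=box(proj(p,cup(*x0,R,h)))
        for d in arm.trace("mould_a",p):
            b=rbox(d["region"])
            if np.abs(b-t).max()<5: obs.append((p,0,b));break
    print(nm,len(obs),fit(obs,x0,R,h),fit(obs,x0,R,h,False))
E
```

```text
c 2 (array([ 0.4239, -0.0595,  0.03  ,  0.0802]), np.float64(0.6090884096640252)) (array([ 0.4238, -0.0595]), np.float64(0.5992993020419135))
a 1 (array([ 0.4596, -0.2098,  0.0193,  0.0431]), np.float64(5.684341886080802e-14)) (array([ 0.4596, -0.2091]), np.float64(0.4638087791470298))
```

Emit:
carry_out:
  claw: [8.2, 8.2, 8.2, 9.1, 9.1, 9.1, 9.1, 9.1, 9.1, 9.1, 9.1, 9.1, 9.1, 9.1]
  delta_pos:
    - [0, 0, -2]
    - [0, 0, -3.5]
    - [0, 0, -3.5]
    - [0, 0, -0.5]
    - [-2.7, -2.5, 0]
    - [-2.7, -2.5, 0]
    - [-2.7, -2.5, 0]
    - [-2.7, -2.6, 0]
    - [-2.7, -2.6, 0]
    - [-2.7, -2.6, 0]
    - [-2.7, -2.6, 0]
    - [-2.8, -2.6, 0]
    - [0, 0, 0]
    - [0, 0, 0]
  angular:
    - [0, 0, 0]
    - [0, 0, 0]
    - [0, 0, 0]
    - [0, 0, 0]
    - [0, 0, 0]
    - [0, 0, 0]
    - [0, 0, 0]
    - [0, 0, 0]
    - [0, 0, 0]
    - [0, 0, 0]
    - [0, 0, 0]
    - [0, 0, 0]
    - [0, 0, 0]
    - [0, 0, 0]

```text
clock: 17.1
position: [0.4235, -0.0601, 0.1597]
ee_rot: [-2.223, -2.22, -0.001]
force: [0.9, 0.5, -0.9]
width: 0.989
gripper_force: 0.0
```

Emit:
carry_out:
  claw: [9.1, 9.1, 9.1, 9.1, 9.1, 9.1, 4, 4, 4, 4, 4, 4, 4, 4, 4, 4]
  delta_pos:
    - [0.05, 0, 2]
    - [0, 0, 3]
    - [0, 0, 3]
    - [0, 0, 3]
    - [0, 0, 1.2]
    - [0, 0, 0]
    - [0, 0, 0]
    - [0, 0, 0]
    - [0, 0, 0]
    - [0, 0, 0]
    - [0, 0, 0]
    - [0, 0, 0]
    - [0, 0, 0]
    - [0, 0, 0]
    - [0, 0, 0]
    - [0, 0, 0]
  angular:
    - [0, 0, 0]
    - [0, 0, 0]
    - [0, 0, 0]
    - [0, 0, 0]
    - [0, 0, 0]
    - [0, 0, 0]
    - [0, 0, 0]
    - [0, 0, 0]
    - [0, 0, 0]
    - [0, 0, 0]
    - [0, 0, 0]
    - [0, 0, 0]
    - [0, 0, 0]
    - [0, 0, 0]
    - [0, 0, 0]
    - [0, 0, 0]
  force: 30

```text
clock: 18.7
position: [0.4237, -0.0593, 0.0379]
ee_rot: [-2.221, -2.222, -0.001]
force: [-2.0, 0.9, 6.0]
width: 0.56
gripper_force: 30.0
```

Emit:
carry_out:
  claw: [4, 4, 4, 4, 4, 4, 4, 4, 4, 4, 4, 4, 4, 4, 4, 4, 4, 4, 4, 4]
  delta_pos:
    - [0, 0, -1]
    - [0, 0, -2]
    - [0, 0, -2]
    - [0, 0, -2]
    - [1.2, 2, 0]
    - [1.2, 2, 0]
    - [1.2, 2, 0]
    - [1.2, 2, 0]
    - [1.2, 2, 0]
    - [1.2, 2, 0]
    - [1.2, 2, 0]
    - [1.2, 2.1, 0]
    - [1.2, 2.1, 0]
    - [1.25, 2.1, 0]
    - [0, 0, 0]
    - [0, 0, 1.5]
    - [0, 0, 1.5]
    - [0, 0, 1]
    - [0, 0, 0.5]
    - [0, 0, 0]
  angular:
    - [0, 0, 0]
    - [0, 0, 0]
    - [0, 0, 0]
    - [0, 0, 0]
    - [0, 0, 0]
    - [0, 0, 0]
    - [0, 0, 0]
    - [0, 0, 0]
    - [0, 0, 0]
    - [0, 0, 0]
    - [0, 0, 0]
    - [0, 0, 0]
    - [0, 0, 0]
    - [0, 0, 0]
    - [0, 0, 0]
    - [0, 0, 0]
    - [0, 0, 0]
    - [0, 0, 0]
    - [0, 0, 0]
    - [0, 0, 0]

```text
clock: 20.7
position: [0.6257, 0.0608, 0.0615]
ee_rot: [-2.221, -2.22, 0.003]
force: [-0.6, 0.2, -2.4]
width: 0.558
gripper_force: 30.0
```

Emit:
carry_out:
  claw: [4, 4, 4, 4, 4]
  delta_pos:
    - [0.04, 0.06, 0]
    - [0, 0, 0.25]
    - [0, 0, 0.2]
    - [0, 0, 0.05]
    - [0, 0, 0]
  angular:
    - [0, 0, 0]
    - [0, 0, 0]
    - [0, 0, 0]
    - [0, 0, 0]
    - [0, 0, 0]

```text
clock: 21.2
position: [0.6273, 0.0617, 0.0576]
ee_rot: [-2.221, -2.222, -0.0]
force: [-0.6, 0.7, -1.9]
width: 0.558
gripper_force: 30.0
```

Emit:
carry_out:
  claw: [4, 4, 4, 7.4, 7.4, 7.4, 7.4, 7.4]
  delta_pos:
    - [-0.04, -0.07, 0.05]
    - [0, 0, 0.1]
    - [0, 0, 0.06]
    - [0, 0, 0]
    - [0, 0, 0]
    - [0, 0, 0]
    - [0, 0, 0]
    - [0, 0, 0]
  angular:
    - [0, 0, 0]
    - [0, 0, 0]
    - [0, 0, 0]
    - [0, 0, 0]
    - [0, 0, 0]
    - [0, 0, 0]
    - [0, 0, 0]
    - [0, 0, 0]

```text
clock: 22.0
position: [0.6266, 0.0612, 0.0555]
ee_rot: [2.221, 2.222, 0.0]
force: [-0.4, 1.5, 0.6]
width: 0.806
gripper_force: 0.0
```

Emit:
carry_out:
  claw: [7.4, 7.4, 7.4, 7.4, 7.4, 7.4, 7.4, 7.4, 7.4, 7.4, 7.4, 7.4, 7.4, 7.4, 7.4, 7.4, 7.4, 7.4, 7.4, 7.4]
  delta_pos:
    - [0, 0, -2]
    - [0, 0, -3.5]
    - [0, 0, -3.5]
    - [0, 0, -0.5]
    - [-3.4, -2.1, 0]
    - [-3.4, -2.1, 0]
    - [-3.4, -2.1, 0]
    - [-3.4, -2.1, 0]
    - [-3.4, -2.1, 0]
    - [-3.4, -2.1, 0]
    - [-3.4, -2.1, 0]
    - [-3.4, -2.1, 0]
    - [0, 0, 0]
    - [0, 0, 0]
    - [0, 0, 0]
    - [0, 0, 0]
    - [0, 0, 0]
    - [0, 0, 0]
    - [0, 0, 0]
    - [0, 0, 0]
  angular:
    - [0, 0, 0]
    - [0, 0, 0]
    - [0, 0, 0]
    - [0, 0, 0]
    - [0, 0, 0]
    - [0, 0, 0]
    - [0, 0, 0]
    - [0, 0, 0]
    - [0, 0, 0]
    - [0, 0, 0]
    - [0, 0, 0]
    - [0, 0, 0]
    - [0, 0, -0.131]
    - [0, 0, -0.131]
    - [0, 0, -0.131]
    - [0, 0, -0.131]
    - [0, 0, -0.131]
    - [0, 0, -0.131]
    - [0, 0, 0]
    - [0, 0, 0]

```text
clock: 24.0
position: [0.4585, -0.2109, 0.1503]
ee_rot: [-1.207, -2.9, -0.0]
force: [-0.3, -0.9, 0.9]
width: 0.805
gripper_force: 0.0
```

```bash
python3 - <<'E'
from h import *
from scipy.spatial.transform import Rotation as R
s=arm.observe(); print(s["position"],s["joints"])
M=R.from_rotvec(s["ee_rot"]).as_matrix(); print(M.round(3))
print("tool delta cm",100*M.T@(np.array([.459,-.211,.014])-s["position"]))
p=arm.get_image("scene"); cv2.imwrite("pics/s2.png",p["frame"][:,:,::-1])
E
```

```text
[ 0.45849878 -0.21085209  0.15029293] [ 0.06232166  0.32994182  0.33648099  1.97910112 -0.14246832  0.85519389
  1.25798938]
[[-0.705  0.709 -0.   ]
 [ 0.709  0.705  0.   ]
 [ 0.     0.    -1.   ]]
tool delta cm [-0.05069355  0.02443683 13.6292769 ]
```

View pics/s2.png

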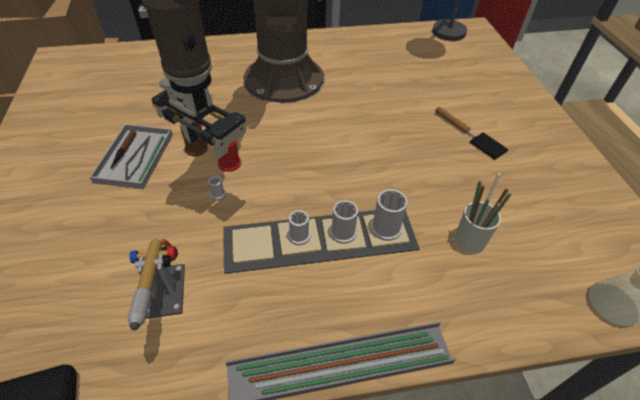

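The picture shows b, c and d upright on their tiles at (299,227), (345,222) and (390,215). The gripper is above mould a, turned clear of the red look-alike.

Emit:
carry_out:
  claw: [7.4, 7.4, 7.4, 7.4, 7.4, 7.4, 7.4, 2, 2, 2, 2, 2, 2, 2, 2, 2, 2]
  delta_pos:
    - [-0.05, 0, 2]
    - [0, 0, 3]
    - [0, 0, 3]
    - [0, 0, 3]
    - [0, 0, 2]
    - [0, 0, 0.6]
    - [0, 0, 0]
    - [0, 0, 0]
    - [0, 0, 0]
    - [0, 0, 0]
    - [0, 0, 0]
    - [0, 0, 0]
    - [0, 0, 0]
    - [0, 0, 0]
    - [0, 0, 0]
    - [0, 0, 0]
    - [0, 0, 0]
  angular:
    - [0, 0, 0]
    - [0, 0, 0]
    - [0, 0, 0]
    - [0, 0, 0]
    - [0, 0, 0]
    - [0, 0, 0]
    - [0, 0, 0]
    - [0, 0, 0]
    - [0, 0, 0]
    - [0, 0, 0]
    - [0, 0, 0]
    - [0, 0, 0]
    - [0, 0, 0]
    - [0, 0, 0]
    - [0, 0, 0]
    - [0, 0, 0]
    - [0, 0, 0]
  force: 20

```text
clock: 25.75
position: [0.4592, -0.2112, 0.0147]
ee_rot: [1.201, 2.903, 0.0]
force: [-0.9, 0.6, 5.0]
width: 0.338
gripper_force: 20.0
```

Emit:
carry_out:
  claw: [2, 2, 2, 2, 2, 2, 2, 2, 2, 2, 2, 2, 2, 2, 2, 2, 2, 2, 2, 2]
  delta_pos:
    - [0, 0, -1]
    - [0, 0, -2]
    - [0, 0, -3]
    - [0, 0, -2]
    - [0, 0, 0]
    - [0, 0, 0]
    - [0, 0, 0]
    - [0, 0, 0]
    - [0, 0, 0]
    - [0, 0, 0]
    - [0.9, 2, 0]
    - [0.9, 2, 0]
    - [0.9, 2.1, 0]
    - [0.9, 2.1, 0]
    - [0.9, 2.1, 0]
    - [0.9, 2.1, 0]
    - [0.9, 2.1, 0]
    - [1, 2.1, 0]
    - [0, 0, 0]
    - [0, 0, 0]
  angular:
    - [0, 0, 0]
    - [0, 0, 0]
    - [0, 0, 0]
    - [0, 0, 0]
    - [0, 0, 0.131]
    - [0, 0, 0.131]
    - [0, 0, 0.131]
    - [0, 0, 0.131]
    - [0, 0, 0.131]
    - [0, 0, 0.131]
    - [0, 0, 0]
    - [0, 0, 0]
    - [0, 0, 0]
    - [0, 0, 0]
    - [0, 0, 0]
    - [0, 0, 0]
    - [0, 0, 0]
    - [0, 0, 0]
    - [0, 0, 0]
    - [0, 0, 0]

```text
clock: 27.75
position: [0.6247, -0.1379, 0.0944]
ee_rot: [-2.22, -2.222, 0.001]
force: [-0.6, 0.2, -0.7]
width: 0.338
gripper_force: 20.0
```

```bash
python3 - <<'E'
from h import *
tilesw(arm.get_image("wrist"))
E
```

```text
631.5 [ 99 346] [226 379] ((429.3682556152344, -333.6253356933594), (19.300926208496094, 183.49717712402344), 89.84416198730469)
6479.5 [266 154] [373 231] ((624.9498291015625, -126.24205780029297), (82.88304138183594, 62.69371795654297), 0.357497900724411)
6474.5 [259  24] [370 131] ((620.8995361328125, -35.96665954589844), (83.30024719238281, 82.9486083984375), 0.43387001752853394)
783.5 [267   0] [375  10] ((625.8234252929688, 22.39270782470703), (82.4928207397461, 9.149022102355957), 0.18183839321136475)
```

Emit:
carry_out:
  claw: [2, 2, 2, 2, 2, 2]
  delta_pos:
    - [0.07, 0.02, 1.5]
    - [0, 0, 2]
    - [0, 0, 1.5]
    - [0, 0, 0.6]
    - [0, 0, 0.2]
    - [0, 0, 0]
  angular:
    - [0, 0, 0]
    - [0, 0, 0]
    - [0, 0, 0]
    - [0, 0, 0]
    - [0, 0, 0]
    - [0, 0, 0]

```text
clock: 28.4
position: [0.6252, -0.1377, 0.0365]
ee_rot: [2.221, 2.221, -0.0]
force: [0.6, 0.4, -1.3]
width: 0.337
gripper_force: 20.0
```

Emit:
carry_out:
  claw: [2, 2, 2, 2, 2, 5.5, 5.5, 5.5, 5.5, 5.5, 5.5]
  delta_pos:
    - [0.05, -0.02, 0.15]
    - [0, 0, 0.1]
    - [0, 0, 0.1]
    - [0, 0, 0.05]
    - [0, 0, 0]
    - [0, 0, 0]
    - [0, 0, 0]
    - [0, 0, 0]
    - [0, 0, 0]
    - [0, 0, 0]
    - [0, 0, 0]
  angular:
    - [0, 0, 0]
    - [0, 0, 0]
    - [0, 0, 0]
    - [0, 0, 0]
    - [0, 0, 0]
    - [0, 0, 0]
    - [0, 0, 0]
    - [0, 0, 0]
    - [0, 0, 0]
    - [0, 0, 0]
    - [0, 0, 0]

```text
clock: 29.5
position: [0.625, -0.1369, 0.0325]
ee_rot: [2.221, 2.222, 0.0]
force: [-0.3, -0.2, -0.3]
width: 0.599
gripper_force: 0.0
```

Emit:
carry_out:
  claw: [5.5, 5.5, 5.5, 5.5, 5.5, 5.5, 5.5, 5.5, 5.5, 5.5, 5.5, 5.5, 5.5]
  delta_pos:
    - [0, 0, -1]
    - [0, 0, -2]
    - [0, 0, -3.5]
    - [0, 0, -4]
    - [0, 0, -4]
    - [0, 0, -3]
    - [0, -3, 0]
    - [0, -3, 0]
    - [0, -3, 0]
    - [0, -3, 0]
    - [0, -3, 0]
    - [0, -3, 0]
    - [0, 0, 0]
  angular:
    - [0, 0, 0]
    - [0, 0, 0]
    - [0, 0, 0]
    - [0, 0, 0]
    - [0, 0, 0]
    - [0, 0, 0]
    - [0, 0, 0]
    - [0, 0, 0]
    - [0, 0, 0]
    - [0, 0, 0]
    - [0, 0, 0]
    - [0, 0, 0]
    - [0, 0, 0]

```text
clock: 30.8
position: [0.4412, -0.1374, 0.208]
ee_rot: [-2.222, -2.218, -0.001]
force: [0.5, 0.1, -0.7]
width: 0.602
gripper_force: 0.0
```

```bash
python3 - <<'E'
from h import *
np.set_printoptions(precision=4,suppress=True)
S=arm.get_image("scene");T=arm.get_image("top");cv2.imwrite("pics/s3.png",S["frame"][:,:,::-1])
rs=[(p,[rbox(d["region"]) for d in arm.trace("mould_a",p)]) for p in(S,T)]
for nm,x0,R,h in(("a",(.625,-.1372),.02,.05),("b",(.621,-.036),.025,.065),("c",(.6265,.0611),.03,.08),("d",(.6285,.157),.035,.095)):
    obs=[]
    for p,B in rs:
        t=box(proj(p,cup(*x0,R,h,.018)))
        obs+=[(p,0,b) for b in B if np.abs(b-t).max()<7][:1]
    if obs: print(nm,len(obs),fit(obs,x0,R,h,False,.018))
E
```

```text
a 2 (array([ 0.6249, -0.1356]), np.float64(1.0892346142110796))
b 2 (array([ 0.6207, -0.0354]), np.float64(0.8478297834541877))
c 2 (array([0.6257, 0.0611]), np.float64(1.218954935171439))
d 1 (array([0.6295, 0.1598]), np.float64(1.1268124182506654))
```

View pics/s3.png

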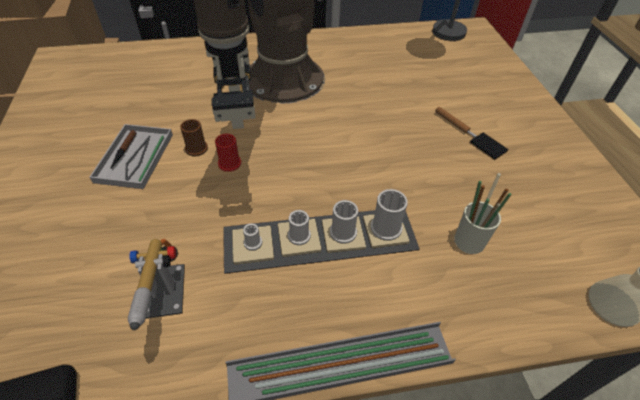

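All four moulds stand upright and centred on their tiles in order of size: a at (252,238), b at (299,227), c at (345,222) and d at (390,215). The gripper is clear and the jar hasn't moved.

```bash
python3 -c "
from cell import arm
print(arm.sign_off())"
```

```text
the job is handed in; nothing more can be done
None
```

The job is handed in at about 31 s: all four moulds stand upright on their tiles, smallest nearest the torch to largest farthest, with a, b and c measured within about 2 mm of centre, and d within about 3 mm from a single, less certain view.

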